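Lay the mould core in its loading channel and lock it in

TASK

Push the tall core standing in the loading channel over, so that it lies in the channel with its nose towards the end stop, then push it along until it is fully home against the stop, and last push the hinged keeper over so that it lies flat across the channel behind the core. Do it all by pushing with the fingers, never lifting the core, and leave the other loose things where they are.

Things in the scene. Friction and masses are not known exactly. Their poses are not given: they have to be found in the camera images.
- channel: Fixed channel (sizes in mm): 270 x 130 x 8 steel base plate with two parallel dark steel bars (24 wide, tops at 32) and a gap 50 wide between them, floor at 8. Origin on the table, on the gap's centre line; x runs along the gap to the end stop, y to the left when facing the stop, z up. Gap from x = -130 (open end) to 115 (stop face). Screw heads up to 40 high at y = +-37, x = -95, 50, 100
- stop (a point): centre of the end stop's face, where the core's nose must arrive: at (115, 0, 30) mm in the channel's frame; the stop is a steel block 50 wide, its top 48 above the table
- core: Loose round aluminium core, 44 mm across, 100 long, 0.28 to 0.56 kg, the last 12 (the nose) only 26 across, with a 3 cone below it. Starts standing on its flat foot, nose up, on the channel's floor and centre line, at channel x -87 to -57; top 108 above the table. Origin at the centre of the foot, z along its axis to the nose
- core_center (a point): middle of the core, on its axis, 50 mm from either end. Pushed towards the stop 70 to 80 mm above the table, the core tips about the edge of its foot and does not slide; leaned over 25 degrees it falls by itself. It then lies 40 to 80 mm short of the stop, axis at 30 and top at 52 mm above the table
- core_nose (a point): centre of the nose's end face, on the axis, 100 mm from the foot. The lying core slides along the channel with a push of about 2 to 6 N
- keeper (a joint): Angle (rad) of the keeper, a steel strip 75 mm long, 14 wide, 8 thick, hinged on top of the channel's -y bar, hinge axis along channel x. 0 = flat across the gap onto the other bar, top at 41 mm; grows as it swings up and back; 1.57 = upright; starts leaning outward, away from the gap, at 1.75 to 2.05; range ends at 2.15. Stiff: stays where left, moves with about 2 N at its end
- hinge (a point): centre of the keeper's hinge axis: at (0, -47, 37) mm in the channel's frame. The strip closes only when the core is home; it then comes down 8 mm behind the core's foot end
- keeper_end (a point): middle of the keeper's free end, 75 mm from the hinge axis; closed, it lies at (0, 28, 37) mm in the channel's frame
- bush1: loose bystander: copper-coloured bush standing on end, a ring 40 mm across, 24 bore, 30 high; origin at the centre of its underside; to be left alone; beside the channel
- bush2: loose bystander: copper-coloured bush standing on end, a ring 40 mm across, 24 bore, 30 high; origin at the centre of its underside; to be left alone; beside the channel
- bush3: loose bystander: copper-coloured bush standing on end, a ring 40 mm across, 24 bore, 30 high; origin at the centre of its underside; to be left alone; beside the channel
- plug: loose bystander: short plain aluminium cylinder standing on end beside the channel, 44 mm across, 45 high, no nose; origin at the centre of its underside; to be left alone
- mallet: loose bystander: wooden mallet lying towards the robot's left, head 60 mm across and 110 long, handle about 200; origin under the head; to be left alone
- jar: loose bystander: closed white jar, 70 mm across, 75 high, to the robot's left; origin at the centre of its underside; to be left alone
- spanner: loose bystander: steel spanner, about 180 mm, lying to the robot's right; origin under its middle; to be left alone
Mind the look-alikes: they are no part of the job. What is shaped like the core but green or turquoise is not meant.

How it is judged:
By the outcome, as a careful person would: the job done as asked, in the order asked, and still so for the second after the job is handed in, with the robot touching nothing.
It also fails if it takes over 59 s, if anything falls off the work surface, if the arm or the gripper's body presses on something with over 40 N, if the wrist force passes 120 N, or if a joint passes its speed limit or range.

ROBOT

A 6-joint arm with a two-finger parallel gripper is mounted at the origin on the work surface. World frame = base frame: x ahead of the robot, y to its left, z up, the work surface at z = 0. Lengths are in m, angles in degrees, forces in N, time in s.
With the tool pointing down it reaches from about 0.4 to 0.825 m from the base axis. Payload 7 kg.
Tool frame: the origin (TCP) lies midway between the tips of the shut fingers; the grasp point (between the pads) lies 19 mm behind it; z points along the fingers, y is the line along which they close (so a half turn about z gives the same grasp; the last joint's range is limited). The gripper opens to 88 mm and grips with 3 to 60 N. Pads are 19 mm wide; open, the fingers measure 130 mm over their backs; the gripper's body (78 mm by 193 mm) begins 47 mm behind the grasp point.
Start: joints at [-51.732, 20.546, 0.682, 0, -70.136, -16.507], TCP at [0.25, -0.627, 0.227] pointing down, gripper open.
Joint ranges: [-176.03, 176.03], [-82.01, 121.73], [-58.28, 71.71], [-173.87, 95.51], [-174.79, -0.11], [-173.66, 173.66]. Speed limits (degrees/s): [136.94, 136.94, 172.46, 180, 180, 180].

INTERFACE

Orientations are given as a 3x3 rotation matrix whose columns are the frame's x, y, z axes.
In Python, from rig import robot gives the robot as it stands. Calls block until the motion is done:
- robot.goto(position, orientation): joint-space move of the TCP to a pose.
- robot.servo_line(position, ori=None, speed=0.15): straight line of the TCP; ori=None keeps the orientation; speed is the mean speed in m/s.
- robot.movej(angles): joint-space move.
- robot.move_gripper(opening): opening from 0.0 (shut) to 1.0 (fully open); the grip force is fixed at half the most; returns when the fingers have stopped.
- robot.dwell(seconds).
- robot.ik(position, orientation): joint angles nearest the present ones, or None.
- robot.grab_frame(name): name is "scene" or "top" or "wrist"; returns (picture, depth): 384x512x3 uint8, red, green, blue; 384x512 float32, m along the optical axis (not along the pixel's ray), 0 where there is no reading.
- robot.camera_info(name): a dict with "vfov" (degrees; the focal length in pixels is half the picture's height over the tangent of half this angle, whatever the lens; pixels are square), "cx", "cy" (the principal point, pixels), "view" (4x4, takes a point from world to camera coordinates); the wrist camera has in their place "T_tool_cam" (4x4, takes a point from camera to tool coordinates, whose origin is the TCP and whose axes are the flange's). Camera axes: x right, y down, z forward; pixel columns grow to the right and rows downward; lengths in m; the calibration is good to about 2 mm. A picture is of the moment at which its call begins: read the wrist's pose just before it. camera_info takes no time and is no camera call.
A pose or a line that the arm cannot do raises robot.Unreachable and nothing moves.
- robot.job_done(): hands the job in; it is judged then, once.
Readings, each from a call of its own:
- robot.read_t(): time.
- robot.read_qpos(): joint angles.
- robot.read_qvel(): joint speeds.
- robot.read_effort(): joint torques, N m.
- robot.read_position(): TCP position.
- robot.read_tcp_rot(): TCP orientation.
- robot.read_force(): force on the tool from outside, world axes, zero at the start.
- robot.read_ft_torque(): the same for the moment, N m.
- robot.read_grip_width(): opening from 0.0 (shut) to 1.0 (fully open).
- robot.read_finger_force(): force on a finger pad.
Only numpy, scipy, OpenCV 4.12 (cv2) and the standard library are available. Lean on these libraries where they do the work, as an engineer would, in place of code of your own. Each camera call takes 0.05 s, during which the arm holds its last target. There are 200 camera calls.

## Working session

There is one attempt and no reset: what is moved stays moved. The work goes in short steps, each a Python script; the robot and the scene stay as the last script left them, time stands still between calls to the robot, and variables do not carry over. Pictures are saved under pics/ and viewed, at most 10 in all, crops included, and the job is handed in when it is done.

```bash
ls; mkdir -p pics; python3 - <<'E'
from rig import robot
import cv2,numpy as np
for n in ["scene","top"]:
    p,d=robot.grab_frame(n); np.savez(f"{n}0.npz",p=p,d=d)
    cv2.imwrite(f"pics/{n}0.png",p[:,:,::-1]); i=robot.camera_info(n); print(n,i)
print(robot.read_tcp_rot(),robot.read_t())
E
```

```text
pics
scene {'vfov': 45.623134300412374, 'cx': 252.76672399541218, 'cy': 193.847254204474, 'view': array([[ 0.84722419,  0.53089743, -0.0189495 , -0.44832996],
       [ 0.2718961 , -0.46399336, -0.84307928, -0.04436113],
       [-0.45638107,  0.70912487, -0.53745534,  1.6943325 ],
       [ 0.        ,  0.        ,  0.        ,  1.        ]])}
top {'vfov': 54.35697212742738, 'cx': 257.3609317344011, 'cy': 194.7869642772023, 'view': array([[-0.0125392 , -0.99991182, -0.00437349,  0.01746828],
       [-0.9957942 ,  0.01288431, -0.09070782,  0.51892222],
       [ 0.09075617,  0.00321769, -0.99586795,  1.47150051],
       [ 0.        ,  0.        ,  0.        ,  1.        ]])}
[[-9.28768735e-01 -3.70659078e-01 -6.96970926e-04]
 [-3.70659703e-01  9.28767777e-01  1.34188324e-03]
 [ 1.49942933e-04  1.50463824e-03 -9.99998857e-01]] 0.1
```

View pics/scene0.png

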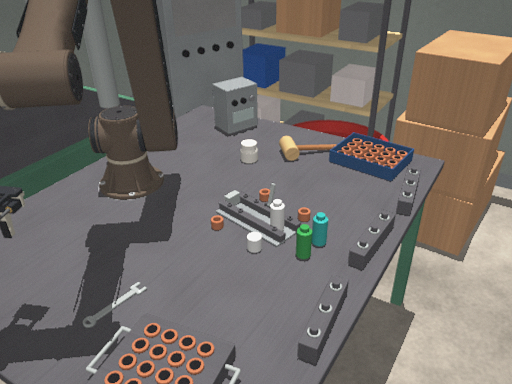

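View pics/top0.png

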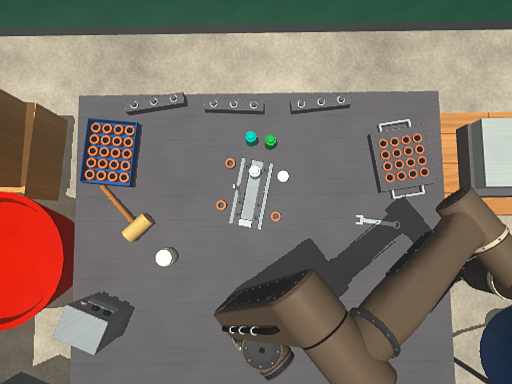

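Scene: the silver core stands in the channel at scene (278,215) / top (255,170). The stop is at the near end, top (244,223), and the keeper is upright on the left bar, top (235,186). Look-alikes are green (304,240) and turquoise (320,230) in scene, both off the channel, and a white plug at (254,242). The uncoloured one in the channel is the core. I'll confirm it with a crop.

```bash
cat > h.py <<'E'
from rig import robot
import cv2,numpy as np
def cloud(name,p=None,d=None):
    """world points HxWx3 and picture"""
    i=robot.camera_info(name)
    if name=="wrist":
        T=np.eye(4);T[:3,:3]=robot.read_tcp_rot();T[:3,3]=robot.read_position();T=T@i["T_tool_cam"]
    else: T=np.linalg.inv(i["view"])
    if p is None: p,d=robot.grab_frame(name)
    f=p.shape[0]/2/np.tan(np.radians(i["vfov"])/2)
    v,u=np.mgrid[:p.shape[0],:p.shape[1]]
    c=np.stack([(u-i["cx"])/f*d,(v-i["cy"])/f*d,d],-1)
    w=c@T[:3,:3].T+T[:3,3]; w[d==0]=np.nan
    return p,w
E
python3 - <<'E'
from h import *
z=np.load("top0.npz"); p,w=cloud("top",z["p"],z["d"])
for n,u,v in [("core",255,170),("stop",244,223),("keep",235,186),("floor",250,200),("table",300,230),("jar",166,257),("turq",251,136),("green",271,141),("plug",283,176),("bush",222,205),("b2",276,216),("b3",230,163)]: print(n,w[v,u].round(4))
c=cv2.resize(p[120:240,190:310],(600,600),interpolation=cv2.INTER_CUBIC)
z=np.load("scene0.npz");s=cv2.resize(z["p"][170:270,200:340],(840,600),interpolation=cv2.INTER_CUBIC)
s=cv2.resize(s,(780,557)); cv2.imwrite("pics/crop0.png",s[:,:,::-1])
print({k:v for k,v in robot.camera_info("wrist").items()})
E
```

```text
core [0.6059 0.0184 0.1082]
stop [0.4068 0.0641 0.0539]
keep [0.546  0.0948 0.1064]
floor [0.5001 0.041  0.004 ]
table [ 0.3767 -0.1587  0.0017]
jar [0.2811 0.3614 0.075 ]
turq [0.7392 0.0322 0.1017]
green [ 0.7194 -0.0445  0.0982]
plug [ 0.5912 -0.0919  0.0404]
bush [0.4811 0.1541 0.0072]
b2 [ 0.4342 -0.0632  0.0018]
b3 [0.6527 0.121  0.0036]
{'vfov': 68.74408773974471, 'cx': 262.6047518015813, 'cy': 188.66729878379368, 'T_tool_cam': array([[-1.31595639e-03, -9.65409901e-01, -2.60733565e-01,
         7.04182037e-02],
       [ 9.99998982e-01, -1.12661738e-03, -8.75635181e-04,
        -6.45114517e-04],
       [ 5.51599908e-04, -2.60734452e-01,  9.65410400e-01,
        -1.58858520e-01],
       [ 0.00000000e+00,  0.00000000e+00,  0.00000000e+00,
         1.00000000e+00]])}
```

View pics/crop0.png

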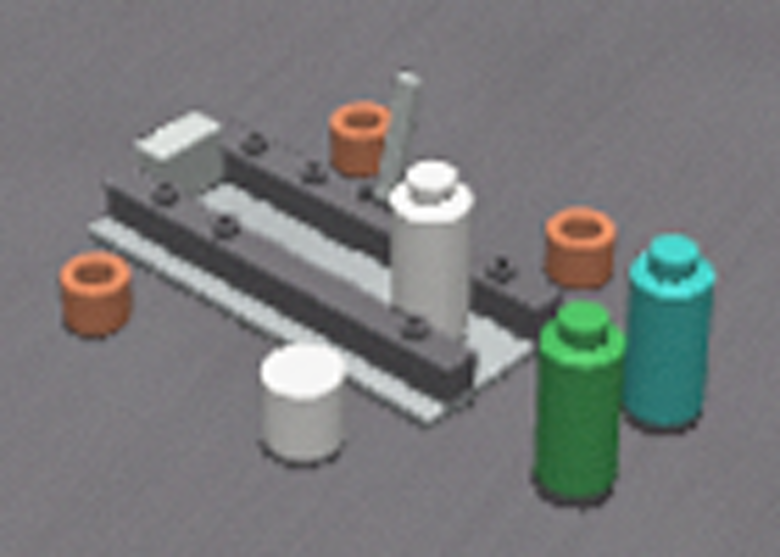

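The crop confirms it: the silver cored cylinder with a nose stands in the channel; the green and turquoise ones stand outside it. Next is a wrist-camera view for an accurate channel pose.

```bash
python3 - <<'E'
from h import *
c=np.array([-.975,.22,0]);c/=np.linalg.norm(c)
for s in (1,-1):
    y=s*c;z=np.array([0,0,-1.]);R=np.stack([np.cross(y,z),y,z],1)
    print(s,robot.ik([.52,.02,.21],R), robot.ik([.66,.0,.075],R))
y=c;R=np.stack([np.cross(y,z),y,z],1)
q=robot.ik([.52,.02,.21],R)
if q is None: raise SystemExit
robot.goto([.52,.02,.21],R)
p,w=cloud("wrist"); np.savez("w0.npz",p=p,w=w); cv2.imwrite("pics/w0.png",p[:,:,::-1]); print(robot.read_t())
E
```

```text
1 [ 23.83027505   6.64253843 -20.05971193   0.         -63.29774964
 -36.54561204] [ 16.89424347  26.25253879 -11.72945714   0.         -52.01800407
 -29.60958045]
-1 [ 23.83027505   6.64253843 -20.05971193   0.         -63.29774964
 143.45438796] [ 16.89424347  26.25253879 -11.72945714   0.         -52.01800407
 150.39041955]
2.6333
```

View pics/w0.png

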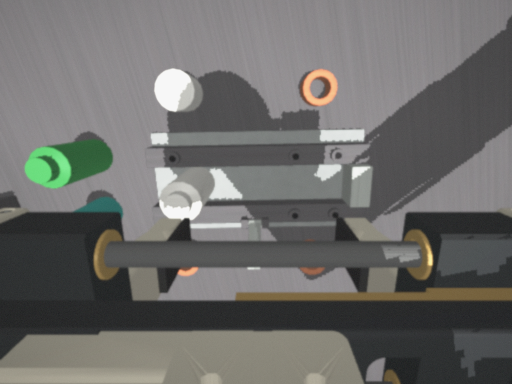

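The wrist view shows the channel along row ~185 from u=150 to 372, the stop at (360,186), the core nose at (178,200), the keeper at (253,240), the green look-alike at (42,168) and the plug at (175,90). Now I'll fit the pose.

```bash
python3 - <<'E'
from h import *
from scipy.optimize import minimize
d=np.load("w0.npz");p,w=d["p"],d["w"]
v,u=np.mgrid[:384,:512]; z=w[...,2]
def sel(a,b,c,e,lo,hi):
    m=(u>=a)&(u<b)&(v>=c)&(v<e)&(z>lo)&(z<hi); return w[m]
table=w[30:60,230:280].reshape(-1,3); print("table z",table[:,2].mean(),table[:,2].std())
fl=sel(225,330,172,195,0,.02);print("floor",np.median(fl[:,2]))
b1=sel(200,375,143,168,.026,.037);print("bar+y z",np.median(b1[:,2]),len(b1))
b2=sel(205,350,203,226,.026,.037);print("bar-y z",np.median(b2[:,2]),len(b2))
st=sel(335,380,160,212,.043,.054);print("stop",st.mean(0),len(st))
nose=sel(160,195,185,220,.103,.114);print("nose",nose.mean(0),len(nose), np.ptp(nose,0))
for b in (b1,b2):
    l=cv2.fitLine(b[:,:2].astype(np.float32),cv2.DIST_HUBER,0,.001,.001).ravel();print(l, np.degrees(np.arctan2(l[1],l[0])))
a=cv2.fitLine(np.r_[b1-b1.mean(0),b2-b2.mean(0)][:,:2].astype(np.float32),cv2.DIST_HUBER,0,.001,.001).ravel()[:2]
c=a*np.sign(-a[0]);n=np.array([-c[1],c[0]]) # channel y (left)
pr=lambda P:(P[:,:2]@c,P[:,:2]@n)
q=lambda s:np.percentile(s,[1,50,99]).round(4)
for nm,P in [("b1",b1),("b2",b2),("stop",st),("nose",nose),("floor",fl)]: X,Y=pr(P);print(nm,"x",q(X),"y",q(Y))
k=sel(225,275,205,275,.045,.12);X,Y=pr(k);print("keeper",q(X),q(Y),q(k[:,2]))
base=sel(140,380,125,150,.003,.013);X,Y=pr(base);print("base",q(X),q(Y))
fullb=sel(140,380,143,172,.026,.037);X,Y=pr(fullb);print("b1 full",q(X),q(Y))
print("c",c,np.degrees(np.arctan2(c[1],c[0])))
for nm,A in [("green",(20,110,135,190,.08,.11)),("turq",(70,125,195,212,.08,.11)),("plug",(150,205,65,115,.04,.05))]:
    P=sel(*A);print(nm,P.mean(0) if len(P) else None,[q(t) for t in pr(P)] if len(P) else 0)
E
```

```text
table z nan nan
floor 0.008662457456211192
bar+y z 0.032575667714600964 3169
bar-y z 0.032577369986131144 2321
stop [0.41115718 0.05680256 0.04830731] 877
nose [0.606024   0.01639871 0.10843197] 557 [0.02534045 0.0248842  0.00795926]
[ 0.9786918  -0.20533457  0.4930038   0.00258161] -11.849086
[ 0.9831002  -0.18306853  0.5248377   0.06945672] -10.548544
b1 x [-0.5791 -0.4877 -0.3793] y [-0.1154 -0.1027 -0.0914]
b2 x [-0.5789 -0.4958 -0.3991] y [-0.1886 -0.1747 -0.1651]
stop x [-0.4021 -0.3911 -0.3785] y [-0.1642 -0.1392 -0.1156]
nose x [-0.6026 -0.5899 -0.5781] y [-0.1516 -0.1393 -0.1278]
floor x [-0.5549 -0.4869 -0.4188] y [-0.1597 -0.1438 -0.1281]
keeper [-0.5237 -0.5167 -0.5099] [-0.209  -0.1902 -0.1851] [0.0455 0.0639 0.1103]
base [-0.6444 -0.5118 -0.3799] [-0.0915 -0.0834 -0.0754]
b1 full [-0.6437 -0.5154 -0.3797] [-0.1186 -0.1027 -0.0914]
c [-0.9790688   0.20352946] 168.25656
green [ 0.72355624 -0.04632429  0.09229707] [array([-0.7382, -0.7166, -0.7023]), array([-0.1233, -0.1014, -0.0829])]
turq None 0
plug [ 0.59243785 -0.09469458  0.04562086] [array([-0.6202, -0.5993, -0.5793]), array([-0.048 , -0.0279, -0.0077])]
```

Pose is consistent: stop face at +115 mm from the keeper's centre, gap start at −130, and the nose is on the centre line at channel x≈−73 mm (within −87…−57). Now I'll tip the core.

```bash
cat >> h.py <<'E'
c=np.array([-.97907,.20353,0]);n=np.array([-.20353,-.97907,0]);O=-.517*c-.1395*n
def P(x,y,z): return O+(x*c+y*n)/1000+np.array([0,0,z/1000])   # channel mm -> world
def ch(w): q=w-O; return np.stack([q@c,q@n,q[...,2]],-1)*1000
def R(t=0): # tool y along channel, body leaning t deg towards stop
    t=np.radians(t); z=np.array([0,0,-1.])*np.cos(t)-c*np.sin(t); y=c*np.cos(t)-np.array([0,0,1.])*np.sin(t)
    return np.stack([np.cross(y,z),y,z],1)
def st(s=""): print(s,ch(robot.read_position()).round(1),"F",robot.read_force().round(1),"t",round(robot.read_t(),1))
E
python3 - <<'E'
from h import *
print(O)
robot.move_gripper(0); 
robot.goto(P(-135,0,140),R()); st()
robot.servo_line(P(-135,0,74),speed=.1); st()
for x in range(-122,-71,4):
    robot.servo_line(P(x,0,74),speed=.05); st()
    if x==-106 or x==-90: pass
robot.dwell(.4)
for nm in ["scene","wrist"]:
    p,w=cloud(nm); np.savez(nm+"1.npz",p=p,w=w)
    if nm=="scene": p=cv2.resize(p[170:270,200:340],(560,400))
    if nm=="scene": a=p
    else: cv2.imwrite("pics/m1.png",np.vstack([a,cv2.resize(p,(560,420))[:200]])[:,:,::-1])
E
```

```text
[ 0.53457162  0.03135526 -0.        ]
 [-135.     0.3  139. ] F [-0.1  0.2  0.4] t 4.8
 [-135.4   -0.2   74.8] F [ 0.2 -0.1 -0.1] t 5.6
 [-1.218e+02 -1.000e-01  7.450e+01] F [ 0.9 -0.1 -0.3] t 6.0
 [-117.8    0.    74. ] F [0.4 0.8 0.2] t 6.2
 [-113.8    0.    74. ] F [ 0.6 -0.1  0.1] t 6.5
 [-1.10e+02 -1.00e-01  7.41e+01] F [ 0.7  0.5 -1.2] t 6.7
 [-1.06e+02 -1.00e-01  7.42e+01] F [ 1.6 -0.2  0.2] t 7.0
 [-101.7    0.    74. ] F [1.2 0.1 0. ] t 7.2
 [-97.5   0.1  73.9] F [ 1.5 -0.2  0.2] t 7.5
 [-93.5   0.1  73.8] F [-0.3 -0.  -1.1] t 7.7
 [-89.5   0.1  73.8] F [-0.4 -0.5 -1.2] t 8.0
 [-85.6   0.   73.9] F [ 0.1 -0.8  0.1] t 8.2
 [-81.7   0.   74. ] F [ 0.5  0.1 -0.6] t 8.5
 [-77.8   0.   74. ] F [-0.5  0.6 -0.1] t 8.7
 [-73.8   0.   74. ] F [ 0.2 -0.  -0. ] t 9.0
```

View pics/m1.png

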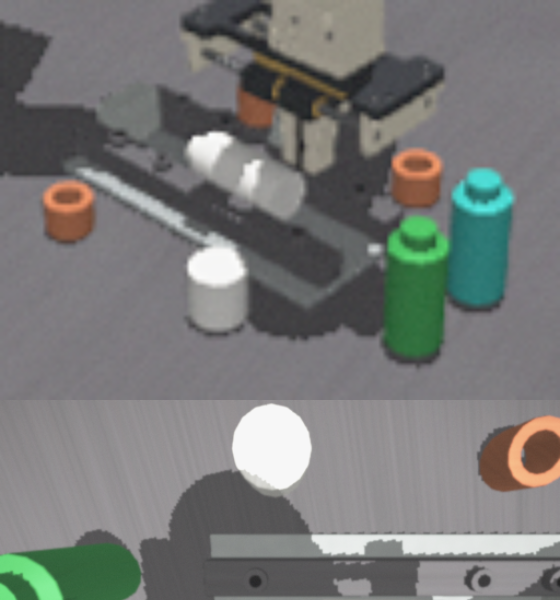

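The core now lies in the channel, nose to the stop. I'll measure its foot from the cloud.

```bash
python3 - <<'E'
from h import *
for nm in ["scene","wrist"]:
    q=ch(np.load(nm+"1.npz")["w"]).reshape(-1,3)
    m=(abs(q[:,1])<22)&(q[:,2]>36)&(q[:,2]<58)&(q[:,0]>-120)&(q[:,0]<108)
    if m.sum(): print(nm,m.sum(),np.percentile(q[m],[1,5,50,95,99],axis=0).round(1))
    for nm2,cx,cy in [("green",-200,38),("turq",-200,-42)]:
        k=(abs(q[:,0]-cx)<45)&(abs(q[:,1]-cy)<32)&(q[:,2]>30)&(q[:,2]<108)
        if k.sum()>20: print(nm2,k.sum(),np.percentile(q[k],[2,98],axis=0).round(1))
E
```

```text
scene 248 [[-50.1 -15.5  36.5]
 [-48.8 -12.3  37.4]
 [-12.4   6.3  47. ]
 [ 34.9  18.4  53.3]
 [ 48.5  20.5  54.3]]
green 365 [[-227.9   24.1   32.3]
 [-190.4   58.1  101.2]]
turq 345 [[-225.4  -55.2   31.9]
 [-187.   -19.4  100.9]]
wrist 4538 [[-50.6 -16.7  36.3]
 [-45.7  -9.9  37.7]
 [  7.3   9.7  47.5]
 [ 43.   18.7  52.1]
 [ 47.4  19.7  52.7]]
green 7223 [[-206.7   18.2   33.3]
 [-185.    56.9  101.1]]
turq 2163 [[-207.3  -51.2   32. ]
 [-183.4  -20.3   89.9]]
```

Foot at −51, nose at +49 (66 mm short, as expected). The look-alikes' front edges are at ≈−184, so lowering the fingers behind the foot at x=−77 keeps the gripper body clear.

```bash
python3 - <<'E'
from h import *
robot.servo_line(P(-77,0,74),speed=.1)
robot.servo_line(P(-77,0,22),speed=.1); st("down")
f=lambda: -(robot.read_force()@c)
f0=f(); x=-77.
while x<0:
    step=4 if x<-18 else 1
    x+=step; robot.servo_line(P(x,0,22),speed=.05 if step==4 else .03)
    F=np.mean([f() for _ in range(3)])-f0
    if step==1 or int(x)%5==0: print(x,ch(robot.read_position())[0].round(1),F.round(1))
    if F>14: print("stop");break
st()
E
```

```text
down [-77.3  -0.1  22.2] F [-0.7  1.   0.3] t 10.4
-65.0 -65.0 0.9
-45.0 -44.9 3.2
-25.0 -24.7 2.4
-16.0 -16.1 2.9
-15.0 -15.0 4.2
-14.0 -13.9 4.3
-13.0 -12.9 3.0
-12.0 -11.9 3.0
-11.0 -10.9 3.9
-10.0 -9.9 3.1
-9.0 -8.9 3.8
-8.0 -7.9 4.1
-7.0 -6.9 3.8
-6.0 -5.9 2.6
-5.0 -4.9 3.9
-4.0 -3.9 4.3
-3.0 -2.9 4.3
-2.0 -2.2 4.7
-1.0 -2.1 7.1
0.0 -2.0 9.8
 [-2.  -0.9 22.6] F [ 8.7 -2.2 -1.9] t 18.4
```

Contact at the stop: the fingers stay at −2 while the force rises. I'll seat it a little harder, back off, raise and check before closing the keeper.

```bash
python3 - <<'E'
from h import *
robot.servo_line(P(3,0,22),speed=.03); st("seat")
robot.servo_line(P(-12,0,22),speed=.1)
robot.servo_line(P(-12,0,155),speed=.2)
robot.goto(P(-12,-105,155),R()); st("hover")
p,w=cloud("wrist"); np.savez("w2.npz",p=p,w=w)
p2,w2=cloud("scene"); s=cv2.resize(p2[170:270,200:340],(560,400),interpolation=cv2.INTER_CUBIC)
cv2.imwrite("pics/m2.png",np.vstack([s,cv2.resize(p,(560,420))[:200]])[:,:,::-1])
for w in (w,w2):
    q=ch(w).reshape(-1,3)
    m=(abs(q[:,1])<20)&(q[:,2]>36)&(q[:,2]<58)&(q[:,0]>-60)&(q[:,0]<112)
    if m.sum(): print(m.sum(),np.percentile(q[m],[1,5,50,95,99],axis=0).round(1))
    m=(abs(q[:,0])<9)&(q[:,2]>50)&(q[:,2]<120)&(q[:,1]<-35)&(q[:,1]>-82)
    if m.sum(): print("keep",m.sum(),np.percentile(q[m],[1,50,99],axis=0).round(1))
E
```

```text
seat [-1.8 -2.2 23.9] F [15.5 -3.7  1.2] t 18.6
hover [ -11.  -105.5  152.9] F [-0.3  0.3  0.6] t 20.2
4617 [[ 14.9 -19.5  37. ]
 [ 18.  -17.9  40.9]
 [ 59.1  -1.9  49.7]
 [103.1  15.6  52.7]
 [110.3  18.4  53.3]]
keep 646 [[-6.700e+00 -6.990e+01  5.170e+01]
 [ 1.000e-01 -5.940e+01  9.690e+01]
 [ 7.100e+00 -4.760e+01  1.119e+02]]
235 [[ 14.7 -16.9  36.4]
 [ 16.2 -13.   37.6]
 [ 53.3   6.8  47.4]
 [ 96.8  18.   52.7]
 [109.7  19.2  53.8]]
keep 86 [[ -7.3 -69.3  50.8]
 [  0.3 -57.1  82.3]
 [  8.8 -46.5 111.5]]
```

View pics/m2.png

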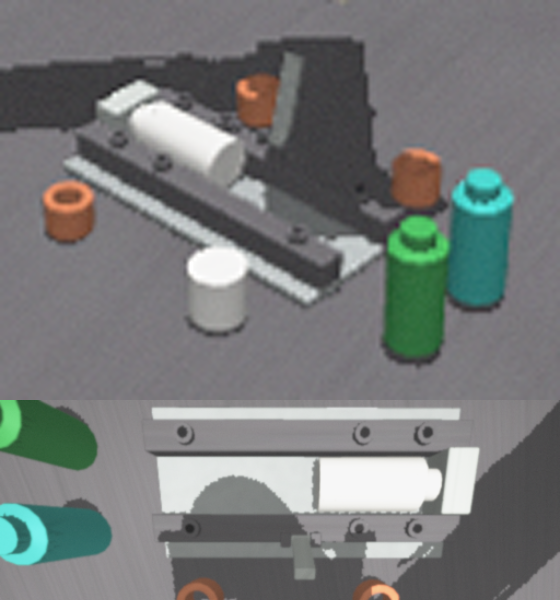

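The core is fully home (foot at 14.8 mm, nose on the stop face), and the keeper is at ≈1.87 rad. Now I'll swing it over along its arc.

```bash
python3 - <<'E'
from h import *
robot.servo_line(P(-12,-105,95),speed=.12); st()
robot.servo_line(P(-12,-60.5,95),speed=.08); st("upright")
for a in list(range(80,-1,-8)):
    t=np.radians(a); r=58
    y=-47+r*np.cos(t)-4*np.sin(t)-9.5; z=37+r*np.sin(t)+4*np.cos(t)
    robot.servo_line(P(-12,y,z),speed=.06); st(a)
    if np.linalg.norm(robot.read_force())>20: print("high");break
F=0
for z in np.arange(40.5,36,-1):
    if abs(robot.read_force()[2])>10: break
    robot.servo_line(P(-12,1,z),speed=.03); st(z)
E
```

```text
[ -12.4 -104.9   95.5] F [ 0.8 -0.3  0.5] t 21.0
upright [-11.8 -59.9  94.9] F [-0.4  0.3 -1.4] t 21.7
80 [-11.8 -49.9  94.6] F [0.4 0.4 0.2] t 22.0
72 [-11.9 -41.9  93.3] F [-0.4  0.2  0.3] t 22.3
64 [-11.8 -34.1  90.8] F [-0.2  0.2 -0.2] t 22.6
56 [-11.8 -26.8  87.1] F [ 0.1 -0.5 -0.2] t 22.9
48 [-11.7 -20.1  82.4] F [ 0.  -0.6 -0.3] t 23.2
40 [-11.7 -14.1  77. ] F [0.5 0.5 0.4] t 23.4
32 [-11.7  -9.   70.7] F [ 1.4 -0.  -0.3] t 23.7
24 [-11.7  -4.7  63.8] F [ 0.1 -0.1  0.4] t 24.0
16 [-11.7  -1.5  56.3] F [-0.2 -0.2 -0.2] t 24.3
8 [-11.7   0.7  48.5] F [-0.4 -1.1 -1.3] t 24.6
0 [-12.5   1.3  41. ] F [-0.  -1.1  4.3] t 24.9
40.5 [-12.5   1.1  40.9] F [ 0.1 -2.1  7.8] t 25.1
39.5 [-12.6   1.2  40.6] F [-2.1 -1.5 15.4] t 25.4
```

```bash
python3 - <<'E'
from h import *
robot.servo_line(P(-12,1,160),speed=.15)
robot.goto(P(-12,-105,190),R()); st("hover")
p,w=cloud("wrist"); p2,w2=cloud("scene"); s=cv2.resize(p2[170:270,200:340],(560,400),interpolation=cv2.INTER_CUBIC)
cv2.imwrite("pics/m3.png",np.vstack([s,cv2.resize(p,(560,420))[:200]])[:,:,::-1])
q=ch(w).reshape(-1,3)
for nm,a,b,z0,z1 in [("keeper",-9,9,34,60),("core",10,112,36,58)]:
    m=(q[:,0]>a)&(q[:,0]<b)&(abs(q[:,1])<32)&(q[:,2]>z0)&(q[:,2]<z1)
    if nm=="core": m&=abs(q[:,1])<20
    print(nm,m.sum(),np.percentile(q[m],[1,50,99],axis=0).round(1))
E
```

```text
hover [ -11.4 -105.8  188.8] F [ 0.3  0.  -0.1] t 26.8
keeper 844 [[ -6.7 -31.7  36.2]
 [  0.3  -1.4  41.5]
 [  7.1  27.   43.3]]
core 3621 [[ 14.9 -19.8  37.1]
 [ 59.3  -2.1  49.6]
 [110.3  18.4  53.2]]
```

View pics/m3.png

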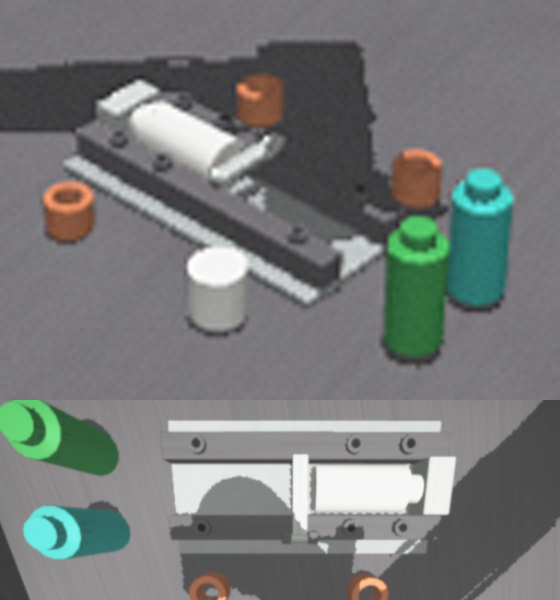

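The keeper lies flat across the gap (top at 41.5 mm), the core is home behind it, and the other things are unmoved.

```bash
python3 -c "
from rig import robot
print(robot.job_done(), robot.read_t())"
```

```text
the job is handed in; nothing more can be done
the job is handed in; nothing more can be done
```

The job is handed in: the core was tipped over and pushed fully home against the stop, the keeper was closed flat behind it, and the other loose things in view were left where they were. The clock read about 27 s of the 59 s allowed at the last check.

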